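# Take the ink knife from its case and hold it at scooping slant

## Task

Swing the lid of the wooden case right back until it rests open on its stop and let go of it, then draw the ink knife up out of its slot. Turn the knife over to about halfway between upright and level, blade end down and its straight front edge level as for scooping ink from a slab, and finish while holding it there still, the whole knife at least 20 cm above the table. Leave the marker in its pocket and the tins and tape roll where they stand.

Things in the scene. Friction and masses are not known exactly. Their poses are not given: they have to be found in the camera images.
- case: Fixed wooden case, 132 mm deep (x) x 212 mm wide (y); its body is 75 mm high with 6 mm walls and floor, and with the lid shut it is 143 mm high. Origin at the centre of its underside, x pointing from its front to its hinged back, z up. It stands turned by up to about 0.3 rad.
- lid (a joint): Angle of the case's lid about its hinge along the upper back edge of the case, in rad, 0 when shut and 1.9 when fully back on its stop. The lid is a 68 mm deep hood of 0.35 kg, turning freely with some damping; it falls shut below about 1.1 rad and falls open onto the stop beyond.
- lid_hinge (a point): Middle of the lid's hinge line, which runs along the case's y; 66 mm behind the case origin and 75 mm above its underside. With x and z as the case's own, the lid turns up and back about y.
- lid_tab (a point): Middle of the grip part of the steel pull tab that juts 40 mm straight out of the lid's front: 16 mm wide (along case y), 10 mm thick. The point is 28 mm out from the face; when shut, 160 mm in front of the hinge line and 15 mm above it; it moves with the lid. Pinched across its width, the tab pivots between the fingers as the lid turns.
- rack: Wooden insert fixed in the case, 80 (x) x 150 (y) x 64 mm, on the case floor, axes as the case; its place along case y varies by 25 mm either way. Origin: centre of its underside. Its top (5 mm below the rim of the case body) has the knife's slot (5 mm in x, 41 in y, 58 deep, 45 mm to -y of its centre) and the marker's square pocket (15 mm, 45 mm to +y).
- knife: Ink knife, 0.09 kg: black handle 22 mm wide (its x), 13 thick (z 0 to 13), y -59 to -7 mm; flat blade 36 wide, 2 thick (z 0 to 2), y 3 to 59 mm. Origin mid-length on the flat underside; y points to the blade's straight front edge, x along that edge, z out of the flat. It starts in the slot, y down, x along the case's y, a few degrees slack, the handle above the rim of the case body.
- knife_edge (a point): Middle of the knife's straight front edge, at the far end of the blade (knife y = 59 mm); lowest part of the knife when it stands in the slot.
- knife_handle (a point): Point on the centre line of the knife's handle, 21 mm from the handle's free end, 97 mm from the front edge; about 109 mm above the table at the start.
- marker: Black marker pen, 12 x 108 x 12 mm, standing in the rack's square pocket, 90 mm beside the knife, with 50 mm standing out. Origin mid-length, on one side of the pen. To be left alone.
- tin_a: Round ink tin, 69 mm across, 53 mm high, standing on the table left of the case. Origin at the centre of its underside. Bystander.
- tin_b: Round tin, 53 mm across, 61 mm high, standing on the table left of the case. Origin at the centre of its underside. Bystander.
- tape: Roll of tape lying flat, 93 mm across, 24 mm high, on the table left of the case. Origin at the centre of its underside. Bystander.

How it is judged:
On the way, in this order (a step that is already met when the one before it is completed fails the run):
1. the lid rests open on its stop, untouched, with the knife still in its slot (value of joint lid above 1.82 rad and contact force between the fingers and case below 0.2 N and height (world z) of knife_edge below 0.03 m), for 0.2 s.
2. the knife is held in the fingers, drawn right out of its slot (height (world z) of knife_edge above 0.09 m and contact force between the fingers and knife above 1 N), for 0.2 s.
At the end, for the whole second after the job is handed in: Lid over 1.82 rad. Knife still in the fingers, off case and rack, edge and handle points over 185 mm up, slanting 27 to 63 degrees from upright, blade end down, front edge level within 20 degrees. Marker within 15 mm, tins and tape within 30 mm of their starts (height (world z) of each of knife_edge, knife_handle above 0.185 m and angle between knife's own y axis and vertical between 2.04 and 2.67 rad and angle between knife's own x axis and vertical between 1.22 and 1.92 rad and contact force between the fingers and knife above 1 N and contact force between knife and case below 0.1 N and contact force between knife and rack below 0.1 N and linear speed of knife below 0.03 m/s and angular speed of knife below 0.2 rad/s and value of joint lid above 1.82 rad and distance of marker from where it was at the start of the episode below 0.015 m and distance of each of tin_a, tin_b, tape from where it was at the start of the episode below 0.03 m); the arm keeps its last pose, push and grip.
It fails at once if the marker is pulled out or pushed over (distance of marker from where it was at the start of the episode above 0.03 m).
It fails at once if a tin or the tape roll is knocked away (distance of any of tin_a, tin_b, tape from where it was at the start of the episode above 0.05 m).
It also fails if it takes over 58 s, if anything falls off the work surface, if the arm or the gripper's body presses on something with over 40 N, if the wrist force passes 120 N, or if a joint passes its speed limit or range.

## Robot

A 7-joint arm with a two-finger parallel gripper is mounted at the origin on a cart in front of the work surface, level with it; the furniture and walls round the work are solid. World frame = base frame: x ahead of the robot, y to its left, z up, the work surface at z = 0. Lengths are in m, angles in rad, forces in N, time in s.
With the tool pointing down it reaches from about 0.425 to 0.875 m from the base axis. Payload 9.9 kg.
Tool frame: the origin (TCP) lies between the finger pads; the fingertips stand 19 mm ahead of it and the grasp point (between the pads) is the TCP; z points along the fingers, x is the direction in which the jaws open and shut, and the axes are right-handed (so a half turn about z gives the same grasp; the last joint's range is limited). The gripper opens to 85 mm and grips with 20 to 120 N. Pads are 22 mm wide; open, the fingers measure 114 mm over their backs; the gripper's body (76 mm by 85 mm) begins 54 mm behind the grasp point. The pads swing forward as they close: fully open they stand 13 mm farther back than shut.
Start: joints at [-1.301, 0.576, 0.025, 1.437, -0.015, 1.129, -0.057], TCP at [0.234, 0.633, 0.25] pointing down, gripper open.
Joint ranges: [-2.76, 2.76], [-0.34, 2.15], [-1.52, 1.57], [0.19, 2.46], [-1.09, 4.23], [0.17, 1.99], [-2.82, 2.82]. Speed limits (rad/s): [2.22, 2.22, 3.01, 3.01, 3.14, 3.14, 3.14].

## Interface

Orientations are given as a unit quaternion [x, y, z, w].
In Python, from station import manip, optics gives the robot as it stands.
- The arm moves only by the tool play_rows, never from a script. Its argument "series" is a list of rows, each a list of 7 numbers: the shift along the tool's x, y, z in mm, then the turn, a rotation vector about the tool's x, y, z in rad, then the finger opening in mm, from 0 to 85.4. In form: [[x, y, z, rx, ry, rz, fingers], ...]. A call has 1 to 5 rows; each row shifts and turns the commanded pose from where the row before left it, along the tool's axes as they then stand; what a row does not reach is not made up. A row lasts 1/8 s, in which the tool goes at most 62.5 mm and 10.7 degrees, less where a joint would pass 70% of its speed; a pose out of reach is approached as far as the arm can. A call is refused whole if a number of a shift passes 62.5 or a number of a turn 0.188, either way. A call with a gripper value outside its range is refused whole. The fingers move at their own pace and stop on an object; "grip_force" is the grip in N (left out, the last holds). Time passes only in rows, so rows that do not move let the fingers close. It gives the time, the measured TCP pose, the force and the opening at its end, in the units of the state.
- manip.state(): the state, without advancing time (a new reading comes with each control period).
- optics.camera(name): name is "scene" or "top" or "wrist"; returns a dict with "color" (384x512x3 uint8, red, green, blue), "fov_y" (degrees; the focal length in pixels is half the picture's height over the tangent of half this angle, whatever the lens; pixels are square), "cx", "cy" (the principal point, pixels), "cam_to_world" (4x4, takes a point from camera to world coordinates); the wrist camera has in their place "hand_eye" (4x4, takes a point from camera to tool coordinates, whose origin is the TCP and whose axes are the tool frame's). Camera axes: x right, y up, looking along -z (the intrinsics and any distortion apply to the point x, -y, -z); pixel columns grow to the right and rows downward; lengths in m; the calibration is good to about 2 mm. A picture is of the moment at which its call begins: read the wrist's pose just before it. There is no depth.
- manip.finish_job(): hands the job in, once; it reports no verdict.
The state is a dict: "clock": time; "joint_pos": joint angles; "qd": joint speeds; "tau": joint torques, N m; "eef_pos": TCP position; "orientation": TCP orientation; "contact_force": force on the tool from outside, world axes, zero at the start; "ft_torque": the same for the moment, N m; "grip_width": finger opening in m.
Only numpy, scipy, OpenCV 4.12 (cv2) and the standard library are available. Lean on these libraries where they do the work, as an engineer would, in place of code of your own. Each camera call takes 0.05 s, during which the arm holds its last target.

## Working session

There is one attempt and no reset: what is moved stays moved. The work goes in short steps, Python scripts to look and compute and a tool call to move; the robot and the scene stay as the last step left them, time stands still between calls to the robot, and variables do not carry over. Pictures are saved under pics/ and viewed, and the job is handed in when it is done.

Besides the shell and the picture viewer there is one more tool, called after "Emit:" as name(argument=value, ...) on one line, values as JSON. play_rows: Moves the arm, as the interface text tells. Its arguments: {"type":"object","properties":{"series":{"type":"array"},"grip_force":{"type":"number"}},"required":["series"]}

```bash
ls; mkdir -p pics; cat > h.py <<'E'
import numpy as np, cv2, json
from station import manip, optics
from scipy.spatial.transform import Rotation as R
def K(c):
    f=c["color"].shape[0]/2/np.tan(np.radians(c["fov_y"])/2); return f
def ray(c,u,v,T=None):
    T=np.array(c["cam_to_world"]) if T is None else T
    f=K(c); d=np.array([(u-c["cx"])/f,-(v-c["cy"])/f,-1.]); return T[:3,3],T[:3,:3]@d
def onz(c,u,v,z,T=None):
    o,d=ray(c,u,v,T); return o+d*(z-o[2])/d[2]
def proj(c,p,T=None):
    T=np.array(c["cam_to_world"]) if T is None else T
    q=T[:3,:3].T@(np.array(p)-T[:3,3]); f=K(c); return c["cx"]+f*q[0]/-q[2], c["cy"]-f*q[1]/-q[2]
def save(c,n): cv2.imwrite("pics/"+n,cv2.cvtColor(c["color"],cv2.COLOR_RGB2BGR))
def wristT(s,c):
    T=np.eye(4);T[:3,:3]=R.from_quat(s["orientation"]).as_matrix();T[:3,3]=s["eef_pos"];return T@np.array(c["hand_eye"])
E
python3 - <<'E'
from h import *
s=manip.state();print(s)
for n in ("scene","top","wrist"):
    c=optics.camera(n);save(c,n+"0.png");print(n,{k:v for k,v in c.items() if k!="color"})
E
```

```text
pics
{'clock': 0.0, 'joint_pos': array([-1.30079328,  0.57651616,  0.02487487,  1.43790293, -0.01498411,
        1.12902567, -0.05651841]), 'qd': array([-0.00112766,  0.00098555, -0.00064182,  0.00080712, -0.00107582,
        0.0005331 ,  0.00079036]), 'tau': array([-1.46063817e-04, -7.65744352e+01,  2.25023255e+00, -2.85965610e+01,
        1.52330473e-02,  1.27611394e-02, -1.85477950e-05]), 'eef_pos': array([0.23373231, 0.63278546, 0.24945586]), 'orientation': array([ 8.20508964e-01,  5.71633051e-01, -6.48598442e-04,  5.23664517e-04]), 'contact_force': array([-0.01575872,  0.31576984, -0.14704824]), 'ft_torque': array([ 0.03884233,  0.006681  , -0.01380436]), 'grip_width': 0.08569413752695303}
scene {'fov_y': 51.39973469228379, 'cx': 260.7994030405082, 'cy': 194.5457334460746, 'cam_to_world': array([[-0.18721428, -0.50653122,  0.84165132,  1.2358806 ],
       [ 0.98226868, -0.08785103,  0.16562137,  0.4324832 ],
       [-0.00995246,  0.85773441,  0.51399672,  0.51281342],
       [ 0.        ,  0.        ,  0.        ,  1.        ]])}
top {'fov_y': 55.933123868885595, 'cx': 256.3277039990028, 'cy': 195.75255958323103, 'cam_to_world': array([[-0.01540419,  0.99235327, -0.12246508,  0.40518941],
       [-0.99923668, -0.0108809 ,  0.03751873,  0.31740926],
       [ 0.03589931,  0.12294955,  0.9917634 ,  0.94839012],
       [ 0.        ,  0.        ,  0.        ,  1.        ]])}
wrist {'fov_y': 61.62059429961993, 'cx': 262.60025995283627, 'cy': 185.8514668412583, 'hand_eye': array([[ 9.99999415e-01,  1.03322112e-03, -3.20062796e-04,
         7.65876701e-04],
       [ 9.03417611e-04, -9.60534980e-01, -2.78157752e-01,
        -7.17390052e-02],
       [-5.94829977e-04,  2.78157300e-01, -9.60535352e-01,
        -1.23577417e-01],
       [ 0.00000000e+00,  0.00000000e+00,  0.00000000e+00,
         1.00000000e+00]])}
```

View pics/scene0.png

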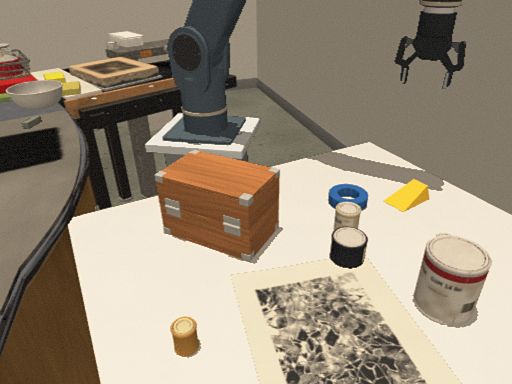

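View pics/top0.png

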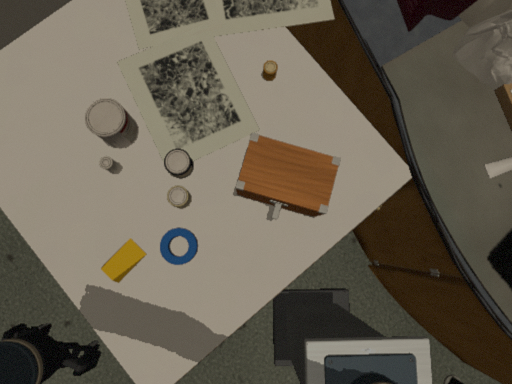

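View pics/wrist0.png

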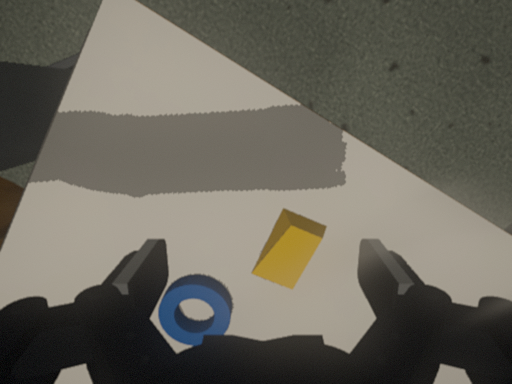

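The scene shows the closed wooden case in front of the robot. In the top view its lid is at about (287,177), the tab at (275,211), and the tins and tape are to its left. Next I'll measure the lid top's corners and the tab.

```bash
python3 - <<'E'
from h import *
c=optics.camera("top")
im=cv2.resize(c["color"][120:230,225:350],None,fx=6,fy=5.4,interpolation=cv2.INTER_CUBIC)
save({"color":im},"top1.png")
hsv=cv2.cvtColor(c["color"],cv2.COLOR_RGB2HSV)
m=cv2.inRange(hsv,(3,110,60),(16,255,255)); m[:, :225]=0; m[:,345:]=0; m[:120]=0;m[230:]=0
m=cv2.morphologyEx(m,cv2.MORPH_CLOSE,np.ones((5,5)))
cs=max(cv2.findContours(m,0,2)[0],key=cv2.contourArea)
r=cv2.minAreaRect(cs);print(r)
for p in cv2.boxPoints(r): print(p,onz(c,*p,.143).round(4))
E
```

```text
((287.5743713378906, 174.95919799804688), (93.31999969482422, 60.959999084472656), 16.26020622253418)
[234.24638 191.1552 ] [0.5156 0.3364 0.143 ]
[251.31517 132.63359] [0.6507 0.2962 0.143 ]
[340.90234 158.7632 ] [0.588  0.0915 0.143 ]
[323.83356 217.2848 ] [0.4543 0.1361 0.143 ]
```

View pics/top1.png

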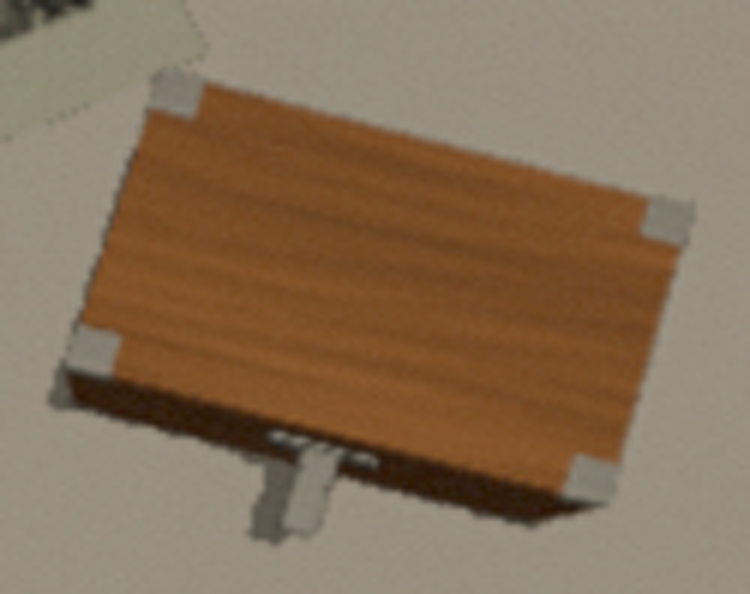

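The enlarged crop shows the lid top's corners at about (250.5,132.6), (340.5,157.4), (236,188.5) and (327,213.1). The tab runs from (278.7,203.7) to (275.5,219.4).

```bash
python3 - <<'E'
from h import *
c=optics.camera("top")
BL,BR,FL,FR=[onz(c,*p,.143) for p in [(250.5,132.6),(340.5,157.4),(236,188.5),(327,213.1)]]
print(BL,BR,FL,FR,[np.linalg.norm(a) for a in (BL-BR,FL-FR,BL-FL,BR-FR)])
cen=(BL+BR+FL+FR)/4
ya=(BL-BR)+(FL-FR);xa=BL-FL+BR-FR
a1=np.arctan2(-ya[0],ya[1]);a2=np.arctan2(xa[1],xa[0]);print(cen,a1,a2)
print("tab tip/base",onz(c,275.5,219.4,.09+.005),onz(c,278.7,203.7,.09+.005))
a=a1*.65+a2*.35
X=np.array([np.cos(a),np.sin(a),0]);Y=np.array([-X[1],X[0],0])
o=cen.copy();o[2]=0
tab=o+X*(66-160)*1e-3+[0,0,.09];print("a",a,"tab",tab,"hinge",o+X*.066)
d=optics.camera("scene");
print("tab proj top",proj(c,tab),"scene",proj(d,tab))
for sx in(-66,66):
  for sy in(-106,106):
    for z in (0,143):
      p=o+X*sx/1e3+Y*sy/1e3+[0,0,z/1e3]; print(sx,sy,z,np.round(p,4),np.round(proj(c,p)),np.round(proj(d,p)))
im=cv2.resize(d["color"][140:270,140:300],None,fx=5,fy=4.5,interpolation=cv2.INTER_CUBIC);save({"color":im},"scene1.png")
for n,(u,v),z in (("tape",(179,246),.024),("b",(178,196),.061),("a",(178,161),.053)): print(n,onz(c,u,v,z))
E
```

```text
[0.65075554 0.29806797 0.143     ] [0.5912135  0.09226165 0.143     ] [0.52155931 0.33238654 0.143     ] [0.46360178 0.1285616  0.143     ] [np.float64(0.21424634058890146), np.float64(0.2119048895807276), np.float64(0.13367659073686444), np.float64(0.13267418555220198)]
[0.55678253 0.21281944 0.143     ] -0.2793422192481154 -0.26835295598669645
tab tip/base [0.45372399 0.24062538 0.095     ] [0.49093921 0.23217624 0.095     ]
a -0.2754959771066188 tab [0.46632723 0.23838972 0.09      ] hinge [0.6202937  0.19486584 0.        ]
tab proj top (np.float64(276.1340842262904), np.float64(214.21900721121455)) scene (np.float64(241.95732775203254), np.float64(174.8943667770447))
-66 -106 0 [0.4644 0.1288 0.    ] [314. 217.] [199. 204.]
-66 -106 143 [0.4644 0.1288 0.143 ] [327. 213.] [193. 150.]
-66 106 0 [0.5221 0.3328 0.    ] [237. 196.] [279. 226.]
-66 106 143 [0.5221 0.3328 0.143 ] [236. 188.] [280. 168.]
66 -106 0 [0.5915 0.0929 0.    ] [326. 169.] [165. 233.]
66 -106 143 [0.5915 0.0929 0.143 ] [340. 157.] [155. 175.]
66 106 0 [0.6491 0.2969 0.    ] [250. 149.] [251. 261.]
66 106 143 [0.6491 0.2969 0.143 ] [251. 133.] [250. 199.]
tape [0.39415551 0.47897921 0.024     ]
b [0.51626389 0.47625201 0.061     ]
a [0.6056864  0.47866032 0.053     ]
```

View pics/scene1.png

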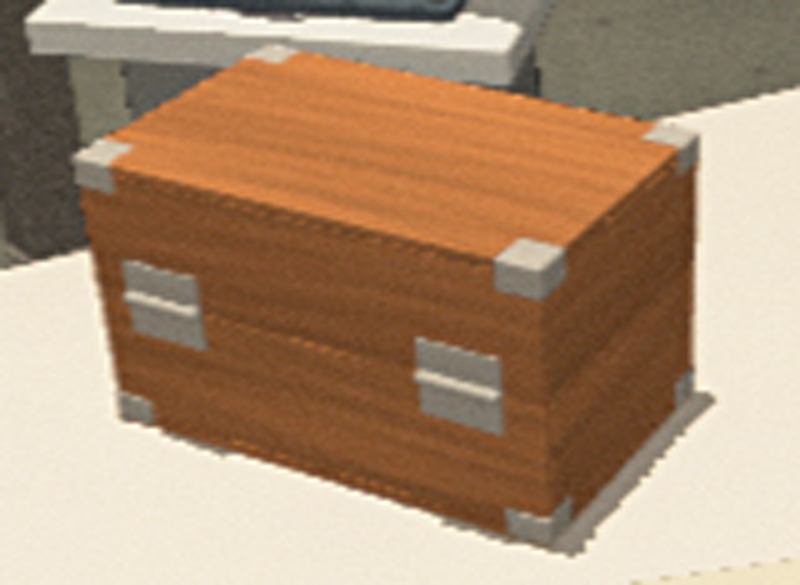

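Sizes agree: 214 × 133 mm measured against 212 × 132 mm. The case is at (0.557, 0.213) with yaw -0.275, and the tab is at (0.466, 0.238, 0.09). I'll move to a point in front of and above the tab, then tilt.

Emit:
play_rows(series=[[-29,33,8,0,0,0,85],[-29,33,8,0,0,0,85],[-29,33,8,0,0,0,85],[-29,33,8,0,0,0,85],[-29,33,8,0,0,0,85]], grip_force=30)

```text
clock: 0.92
eef_pos: [0.339, 0.4387, 0.2102]
orientation: [0.821, 0.572, 0.0, -0.0]
contact_force: [0.4, -0.7, 0.7]
grip_width: 0.0847
```

Emit:
play_rows(series=[[-29,33,8,0,0,0,85],[-29,33,8,0,0,0,85],[-29,33,8,0,0,0,85],[-29,33,8,0,0,0,85],[-29,33,8,0,0,-0.077,85]])

```text
clock: 1.55
eef_pos: [0.4436, 0.2457, 0.1702]
orientation: [0.797, 0.603, 0.0, 0.0]
contact_force: [-0.5, -0.3, -0.1]
grip_width: 0.085
```

Emit:
play_rows(series=[[0,0,0,-0.12,0,0,60],[0,0,0,-0.12,0,0,60],[0,0,0,-0.11,0,0,60],[0,0,0,0,0,0,60]])

```text
clock: 2.05
eef_pos: [0.4406, 0.2491, 0.1699]
orientation: [0.784, 0.596, 0.105, 0.139]
contact_force: [0.8, 0.4, 0.1]
grip_width: 0.0601
```

```bash
cat >> h.py <<'E'
O=np.array([.5568,.2128,0]);A=-.2755
X=np.array([np.cos(A),np.sin(A),0]);Y=np.array([-X[1],X[0],0])
def delta(p):
    s=manip.state();M=R.from_quat(s["orientation"]).as_matrix()
    return (M.T@(np.array(p)-s["eef_pos"])*1e3).round(1)
def st():
    s=manip.state();M=R.from_quat(s["orientation"]).as_matrix()
    print("t",round(s["clock"],2),"p",s["eef_pos"].round(4),"\n",M.round(3),"q",s["joint_pos"].round(2),"F",s["contact_force"].round(1),"w",round(s["grip_width"],4)); return s
E
python3 - <<'E'
from h import *
s=st();c=optics.camera("wrist");save(c,"w1.png")
print(delta([.4663,.2384,.09]))
print(proj(c,[.4663,.2384,.09],wristT(s,c)))
E
```

```text
t 2.05 p [0.4406 0.2491 0.1699] 
 [[ 0.267  0.906  0.33 ]
 [ 0.964 -0.25  -0.093]
 [-0.001  0.342 -0.94 ]] q [-1.08  0.39  0.35  2.19  0.41  0.43  0.18] F [0.8 0.4 0.1] w 0.0601
[-2.7 -2.8 84.3]
(np.float64(256.44774341874916), np.float64(199.72498381351625))
```

View pics/w1.png

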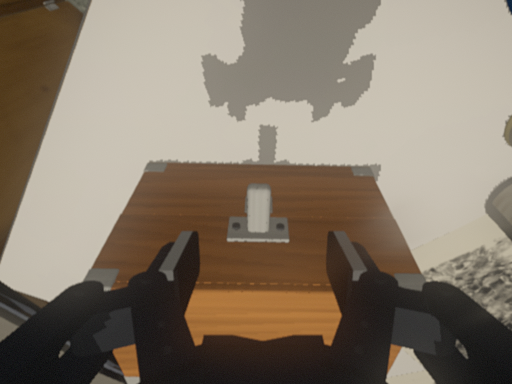

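The wrist view shows the tab at about (259,185–232), centred between the fingers; the predicted point was (256,200). I'll descend.

Emit:
play_rows(series=[[-1,-1,21,0,0,0,60],[-1,-1,21,0,0,0,60],[0,-1,21,0,0,0,60],[0,0,21,0,0,0,60],[0,0,0,0,0,0,60]], grip_force=25)

```text
clock: 2.72
eef_pos: [0.4688, 0.2358, 0.0895]
orientation: [0.787, 0.592, 0.104, 0.139]
contact_force: [-0.4, -0.1, 0.1]
grip_width: 0.0599
```

Emit:
play_rows(series=[[0,0,0,0,0,0,10],[0,0,0,0,0,0,10],[0,0,0,0,0,0,10],[0,0,0,0,0,0,10]])

```text
clock: 3.22
eef_pos: [0.4678, 0.2384, 0.0911]
orientation: [0.786, 0.593, 0.106, 0.139]
contact_force: [-1.2, 0.5, 7.9]
grip_width: 0.0153
```

```bash
python3 - <<'E'
from h import *
s=st();c=optics.camera("wrist");save(c,"w2.png")
# plan lid path in tool frame
H=O+X*.066+[0,0,.075]
M=R.from_quat(s["orientation"]).as_matrix()
def P(th): return H+X*(-.160*np.cos(th)+.015*np.sin(th))+[0,0,.160*np.sin(th)+.015*np.cos(th)]
ths=np.linspace(0,1.5,19)
for a,b in zip(ths[:-1],ths[1:]): print(round(b,3),(M.T@(P(b)-P(a))*1e3).round(1))
E
```

```text
t 3.23 p [0.4678 0.2384 0.0911] 
 [[ 0.273  0.903  0.331]
 [ 0.962 -0.257 -0.092]
 [ 0.002  0.344 -0.939]] q [-1.02  0.57  0.39  2.24  0.46  0.19  0.14] F [-1.2  0.5  7.9] w 0.0153
0.083 [  0.    6.3 -11.8]
0.167 [  0.    7.2 -11.3]
0.25 [  0.    8.1 -10.6]
0.333 [ 0.   9.  -9.9]
0.417 [ 0.   9.8 -9.1]
0.5 [ 0.  10.5 -8.3]
0.583 [ 0.  11.2 -7.4]
0.667 [ 0.  11.7 -6.4]
0.75 [ 0.  12.2 -5.4]
0.833 [ 0.  12.6 -4.4]
0.917 [ 0.  13.  -3.3]
1.0 [ 0.  13.2 -2.2]
1.083 [ 0.  13.3 -1.1]
1.167 [ 0.  13.4 -0. ]
1.25 [ 0.  13.3  1.1]
1.333 [ 0.  13.2  2.2]
1.417 [ 0.  13.   3.3]
1.5 [ 0.  12.7  4.4]
```

View pics/w2.png

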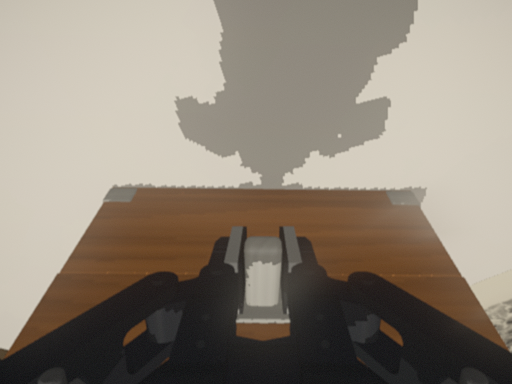

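The tab at (263,240–310) is pinched, with the opening at 15 mm. I'll swing the lid along its arc.

Emit:
play_rows(series=[[0,6.3,-11.8,0,0,0,10],[0,7.2,-11.3,0,0,0,10],[0,8.1,-10.6,0,0,0,10],[0,9,-9.9,0,0,0,10]])

```text
clock: 3.78
eef_pos: [0.4805, 0.2346, 0.1423]
orientation: [0.786, 0.594, 0.105, 0.139]
contact_force: [3.7, 2.0, -4.4]
grip_width: 0.0153
```

```bash
python3 - <<'E'
from h import *
s=st();d=s["eef_pos"]-(O+X*.066+[0,0,.075]);print("lid est",np.arctan2(d[2],-d@X)-np.arctan2(15,160), np.linalg.norm([d[2],d@X]),d@Y)
E
```

```text
t 3.77 p [0.4805 0.2346 0.1423] 
 [[ 0.273  0.904  0.33 ]
 [ 0.962 -0.256 -0.093]
 [ 0.001  0.343 -0.939]] q [-0.95  0.46  0.31  2.17  0.43  0.36  0.22] F [ 3.7  2.  -4.4] w 0.0153
lid est 0.3401044611990922 0.16017379067649312 0.00022113496906596137
```

The lid is following at about 0.34 rad with low forces.

Emit:
play_rows(series=[[0,9.8,-9.1,0,0,0,10],[0,10.5,-8.3,0,0,0,10],[0,11.2,-7.4,0,0,0,10],[0,11.7,-6.4,0,0,0,10],[0,12.2,-5.4,0,0,0,10]])

```text
clock: 4.4
eef_pos: [0.5191, 0.223, 0.1958]
orientation: [0.786, 0.594, 0.105, 0.139]
contact_force: [-0.2, 3.3, -4.0]
grip_width: 0.0154
```

Emit:
play_rows(series=[[0,12.6,-4.4,0,0,0,10],[0,13,-3.3,0,0,0,10],[0,13.2,-2.2,0,0,0,10],[0,13.3,-1.1,0,0,0,10],[0,13.4,0,0,0,0,10]])

```text
clock: 5.03
eef_pos: [0.5749, 0.2063, 0.2282]
orientation: [0.786, 0.593, 0.104, 0.139]
contact_force: [-2.4, -1.8, -0.2]
grip_width: 0.0158
```

Emit:
play_rows(series=[[0,13.3,1.1,0,0,0,10],[0,13.2,2.2,0,0,0,10],[0,13,3.3,0,0,0,10],[0,12.7,4.4,0,0,0,10],[0,0,0,0,0,0,10]])

```text
clock: 5.65
eef_pos: [0.6264, 0.1908, 0.2355]
orientation: [0.786, 0.593, 0.104, 0.14]
contact_force: [-0.9, -6.6, 2.3]
grip_width: 0.0152
```

```bash
python3 - <<'E'
from h import *
s=st();d=s["eef_pos"]-(O+X*.066+[0,0,.075]);print("lid est",np.arctan2(d[2],-d@X)-np.arctan2(15,160), np.linalg.norm([d[2],d@X]),d@Y)
c=optics.camera("scene");save(c,"s3.png")
E
```

```text
t 5.65 p [0.6264 0.1908 0.2355] 
 [[ 0.276  0.903  0.33 ]
 [ 0.961 -0.259 -0.096]
 [-0.001  0.344 -0.939]] q [-0.61  0.45  0.16  1.8   0.27  0.66  0.63] F [-0.9 -6.6  2.3] w 0.0152
lid est 1.5203556287568545 0.16064846437731198 -0.0022466242249437264
```

View pics/s3.png

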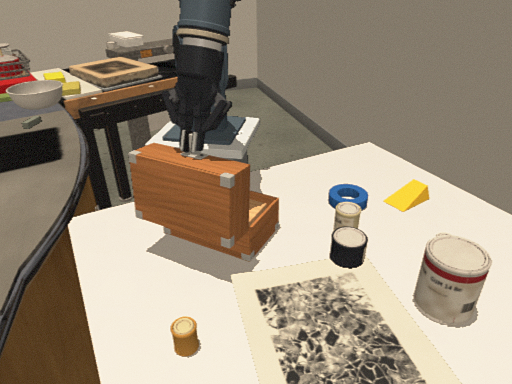

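The scene shows the lid up at about 1.52 rad with the tab still pinched at (195,152). I'll lower it closer to the stop, then open the fingers and back away.

Emit:
play_rows(series=[[0,12.3,5.4,0,0,0,10],[0,11.8,6.4,0,0,0,10],[0,11.2,7.4,0,0,0,10],[0,0,0,0,0,0,60],[0,0,0,0,0,0,60]])

```text
clock: 6.32
eef_pos: [0.6633, 0.1833, 0.2297]
orientation: [0.785, 0.594, 0.106, 0.139]
contact_force: [0.5, 0.1, 0.4]
grip_width: 0.0512
```

Emit:
play_rows(series=[[0,0,0,0,0,0,60],[0,0,-25,0,0,0,60],[0,0,-40,0,0,0,60],[0,-20,-40,0,0,0,60],[0,-30,0,0.1,0,0,60]])

```text
clock: 6.95
eef_pos: [0.5822, 0.2073, 0.3145]
orientation: [0.791, 0.599, 0.078, 0.099]
contact_force: [0.1, -0.0, -0.4]
grip_width: 0.0604
```

Emit:
play_rows(series=[[0,-40,0,0.12,0,0,60],[0,-40,0,0.13,0,0,60],[0,0,0,0,0,0,60],[0,0,0,0,0,0,60]])

```text
clock: 7.45
eef_pos: [0.5088, 0.2262, 0.2963]
orientation: [0.798, 0.603, 0.001, 0.001]
contact_force: [-0.4, 0.5, 0.1]
grip_width: 0.0599
```

```bash
python3 - <<'E'
from h import *
s=st()
for n in ("scene","top","wrist"):
  c=optics.camera(n);save(c,n+"4.png")
E
```

```text
t 7.45 p [0.5088 0.2262 0.2963] 
 [[ 0.273  0.962  0.003]
 [ 0.962 -0.273 -0.   ]
 [ 0.     0.003 -1.   ]] q [-0.53  0.36  0.04  1.69 -0.01  1.09  0.81] F [-0.4  0.5  0.1] w 0.0599
```

View pics/scene4.png

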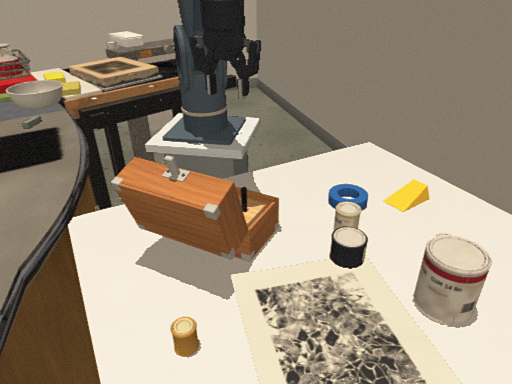

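View pics/top4.png

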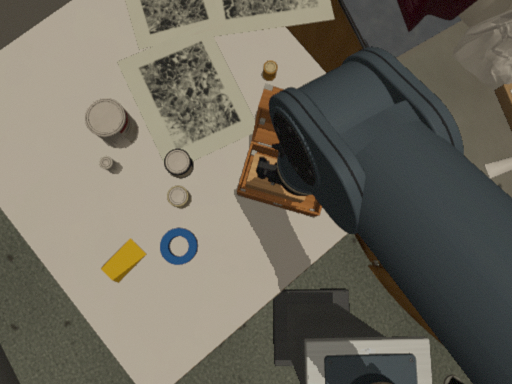

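View pics/wrist4.png

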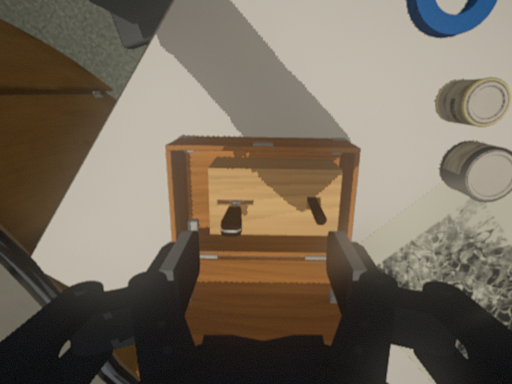

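The lid is fully back, with the tab at (172,167) in the scene view. In the wrist view the knife handle is at (232,218) with its slot at (235,201), and the marker is at (317,210). Next I'll measure the lid angle and the knife.

```bash
python3 - <<'E'
from h import *
s=manip.state();c=optics.camera("wrist");T=wristT(s,c);np.savez("w4.npz",T=T)
im=cv2.resize(c["color"][130:270,160:370],None,fx=3.8,fy=3.8,interpolation=cv2.INTER_CUBIC);save({"color":im},"w4z.png")
d=optics.camera("scene")
H=O+X*.066+[0,0,.075]
# lid outer front-top corners predicted at 1.9
for th in (1.7,1.9):
  for v in ((-132,68),(-160,15)):
    x,z=v; p=H+X*(x*np.cos(th)+z*np.sin(th))/1e3+np.array([0,0,(-x*np.sin(th)+z*np.cos(th))/1e3])
    print(th,v,[np.round(proj(d,p+Y*k)) for k in (-.106,0,.106)])
im=cv2.resize(d["color"][140:270,100:300],None,fx=4,fy=4,interpolation=cv2.INTER_CUBIC);save({"color":im},"s4z.png")
E
```

```text
1.7 (-132, 68) [array([119., 168.]), array([168., 181.]), array([223., 195.])]
1.7 (-160, 15) [array([135., 140.]), array([183., 150.]), array([238., 162.])]
1.9 (-132, 68) [array([112., 183.]), array([161., 197.]), array([216., 213.])]
1.9 (-160, 15) [array([124., 151.]), array([173., 163.]), array([228., 176.])]
```

View pics/w4z.png

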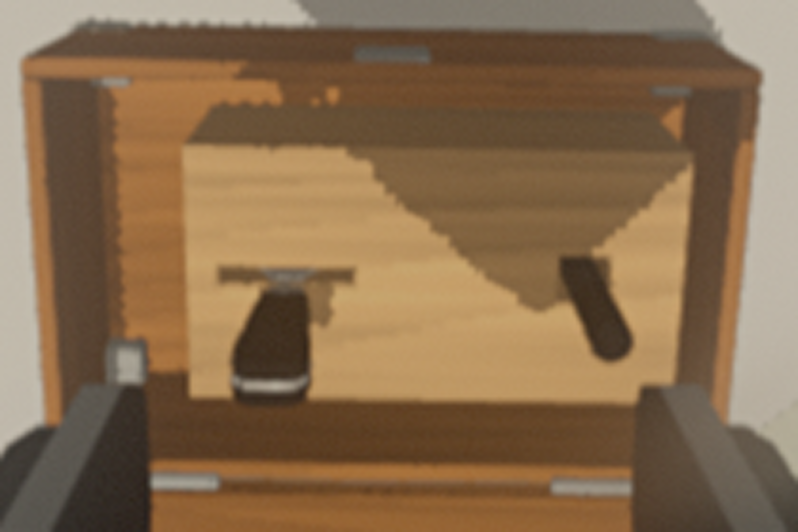

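View pics/s4z.png

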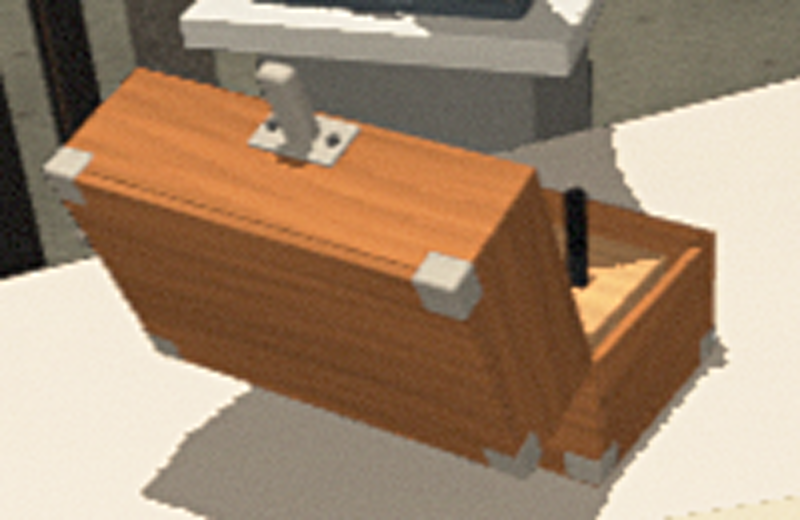

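```bash
python3 - <<'E'
from h import *
s=manip.state();c=optics.camera("wrist");T=wristT(s,c)
def cc(u,v,z):
    p=onz(c,160+u/3.8,130+v/3.8,z,T)-O; return np.round([p@X*1e3,p@Y*1e3],1)
print("cam",[(T[:3,3]-O)@X,(T[:3,3]-O)@Y,T[2,3]])
print("slot L,R",cc(217,275,.07),cc(355,275,.07))
print("rack corners",cc(185,146,.07),cc(692,152,.07),cc(189,398,.07),cc(680,403,.07))
print("top end L/R band top",cc(232,376,.13),cc(310,376,.13),"band bot",cc(235,392,.13),cc(308,392,.13),"end",cc(271,402,.13))
print("narrow start z.082",cc(262,292,.082),cc(305,292,.082))
print("marker top",cc(613,348,.12),"marker at rack",cc(580,270,.07))
print("rim front",cc(30,65,.075),cc(755,75,.075))
E
```

```text
cam [np.float64(-0.12220733346587342), np.float64(0.0006847242172230957), np.float64(0.41962108355142225)]
slot L,R [ -1.  -51.6] [-0.9 -9.9]
rack corners [-40.9 -59.3] [-38.8  89.4] [ 39.5 -62. ] [41.6 91. ]
top end L/R band top [  5.6 -39.9] [  5.7 -19.9] band bot [ 10.1 -39.3] [ 10.1 -20.5] end [ 12.9 -30.1]
narrow start z.082 [  0.2 -36.8] [  0.2 -24.2]
marker top [ 2.3 59.4] marker at rack [-2.3 58. ]
rim front [ -65.7 -101.2] [-62.4 104.5]
```

The lid is on its stop: its corner is at (219,211), and 1.9 rad predicts (216,213). The rack comes out at ±40 mm as expected. The slot is at case y -30 mm, and the handle centre is about 5.5 mm towards the hinge, as a handle on the +X side of the blade should be. I'll go above the knife and yaw so the jaws close across its thickness.

Emit:
play_rows(series=[[-10,18,30,0,0,0.175,44],[0,0,30,0,0,0.175,44],[0,0,30,0,0,0.175,44],[0,0,0,0,0,0.175,44],[0,0,0,0,0,0.175,44]], grip_force=60)

```text
clock: 8.38
eef_pos: [0.5226, 0.2117, 0.2056]
orientation: [0.979, 0.205, -0.0, 0.0]
contact_force: [0.4, 0.3, 0.4]
grip_width: 0.0442
```

Emit:
play_rows(series=[[0,0,0,0,0,0.175,44],[0,0,0,0,0,0.175,44],[0,0,0,0,0,0.175,44],[0,0,0,0,0,0.171,44],[0,0,0,0,0,0,44]])

```text
clock: 9.0
eef_pos: [0.5226, 0.2119, 0.2059]
orientation: [0.991, -0.137, 0.0, 0.0]
contact_force: [-0.9, 0.2, -0.2]
grip_width: 0.0441
```

```bash
python3 - <<'E'
from h import *
s=st();g=O+X*.0055-Y*.030+[0,0,.109]; print(g,delta(g),delta(g+[0,0,.09]))
E
```

```text
t 9.0 p [0.5226 0.2119 0.2059] 
 [[ 0.962 -0.272  0.   ]
 [-0.272 -0.962 -0.001]
 [ 0.     0.    -1.   ]] q [-0.77  0.49  0.45  1.81 -0.27  0.9  -0.47] F [-0.9  0.2 -0.2] w 0.0441
[0.55393175 0.18243517 0.109     ] [38.1 19.8 97. ] [38.2 19.9  7. ]
```

Emit:
play_rows(series=[[19,10,0,0,0,0,44],[19,10,0,0,0,0,44],[0,0,0,0,0,0,44]])

```text
clock: 9.38
eef_pos: [0.5547, 0.1805, 0.2061]
orientation: [0.991, -0.137, 0.0, 0.0]
contact_force: [-0.1, -0.4, -0.5]
grip_width: 0.0441
```

```bash
python3 - <<'E'
from h import *
s=st();c=optics.camera("wrist");T=wristT(s,c);save(c,"w5.png")
for dz in (0,.02,-.03):
  g=O+X*.0055-Y*.030+[0,0,.109+dz]; print(dz,proj(c,g,T),delta(g))
print("slot",proj(c,O-Y*.0305+[0,0,.07],T))
E
```

```text
t 9.38 p [0.5547 0.1805 0.2061] 
 [[ 0.962 -0.272  0.001]
 [-0.272 -0.962 -0.001]
 [ 0.001  0.    -1.   ]] q [-0.69  0.52  0.45  1.76 -0.27  0.93 -0.4 ] F [-0.1 -0.4 -0.5] w 0.0441
0 (np.float64(262.2763509061575), np.float64(193.94763833741658)) [-0.1 -0.8 97. ]
0.02 (np.float64(262.2716664832671), np.float64(203.1247337757691)) [-0.1 -0.8 77. ]
-0.03 (np.float64(262.2820808448533), np.float64(182.72230802524183)) [-1.00e-01 -8.00e-01  1.27e+02]
slot (np.float64(255.7022642642109), np.float64(180.41030178961287))
```

View pics/w5.png

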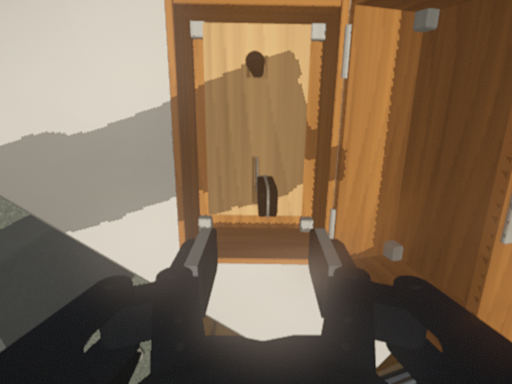

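The view along the case's Y axis shows the handle end at (258–277, 176–216), leaning about 3 mm further towards the hinge than I'd assumed. I'll shift by +2.5 mm and descend.

Emit:
play_rows(series=[[2.5,0,25,0,0,0,44],[0,0,25,0,0,0,44],[0,0,25,0,0,0,44],[0,0,22,0,0,0,44],[0,0,0,0,0,0,44]], grip_force=60)

```text
clock: 10.05
eef_pos: [0.5545, 0.1821, 0.1078]
orientation: [0.991, -0.137, -0.002, 0.0]
contact_force: [-0.9, -0.2, -0.2]
grip_width: 0.044
```

```bash
python3 - <<'E'
from h import *
s=st();c=optics.camera("wrist");save(c,"w6.png")
E
```

```text
t 10.05 p [0.5545 0.1821 0.1078] 
 [[ 0.963 -0.271 -0.003]
 [-0.271 -0.963 -0.001]
 [-0.003  0.001 -1.   ]] q [-0.64  0.64  0.38  1.85 -0.35  0.72 -0.34] F [-0.9 -0.2 -0.2] w 0.044
```

View pics/w6.png

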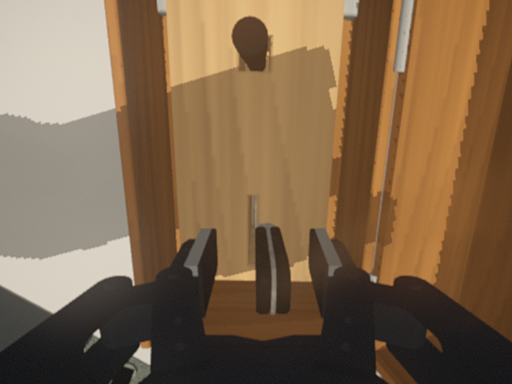

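The handle at (257–289, 225–315) is between the pads. I'll close.

Emit:
play_rows(series=[[2,0,0,0,0,0,2],[0,0,0,0,0,0,2],[0,0,0,0,0,0,2],[0,0,0,0,0,0,2]], grip_force=60)

```text
clock: 10.6
eef_pos: [0.5571, 0.1816, 0.1103]
orientation: [0.99, -0.138, -0.001, -0.001]
contact_force: [-5.9, 2.2, 11.2]
grip_width: 0.0123
```

Emit:
play_rows(series=[[0,0,-8,0,0,0,2],[0,0,-12,0,0,0,2],[0,0,-12,0,0,0,2],[0,0,0,0,0,0,2]])

```text
clock: 11.1
eef_pos: [0.5576, 0.1812, 0.1424]
orientation: [0.99, -0.138, -0.0, -0.0]
contact_force: [-6.3, 2.3, 1.7]
grip_width: 0.0121
```

```bash
python3 - <<'E'
from h import *
s=st();c=optics.camera("wrist");save(c,"w7.png")
E
```

```text
t 11.1 p [0.5576 0.1812 0.1424] 
 [[ 0.962 -0.273 -0.   ]
 [-0.273 -0.962  0.001]
 [-0.    -0.001 -1.   ]] q [-0.65  0.6   0.41  1.82 -0.32  0.79 -0.36] F [-6.3  2.3  1.7] w 0.0121
```

View pics/w7.png

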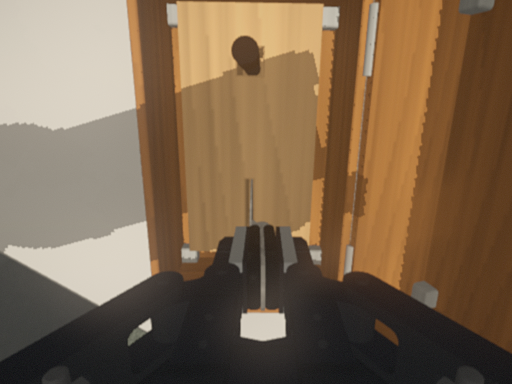

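The knife is held between the pads at 12 mm opening and rising. A side force of about 6 N in -X suggests it's rubbing the slot wall, so I'll ease 2 mm towards -x and lift.

Emit:
play_rows(series=[[-2,0,-10,0,0,0,2],[0,0,-15,0,0,0,2],[0,0,-20,0,0,0,2],[0,0,-25,0,0,0,2],[0,0,-30,0,0,0,2]])

```text
clock: 11.78
eef_pos: [0.5566, 0.1811, 0.243]
orientation: [0.99, -0.138, 0.001, -0.0]
contact_force: [0.3, 0.9, -0.3]
grip_width: 0.0121
```

Emit:
play_rows(series=[[0,0,-40,0,0,0,2],[0,0,-40,0,0,0,2],[0,0,-40,0,0,0,2],[0,0,-40,0,0,0,2],[0,0,0,0,0,0,2]])

```text
clock: 12.4
eef_pos: [0.5575, 0.1807, 0.4056]
orientation: [0.99, -0.139, 0.004, -0.002]
contact_force: [-0.2, -0.9, -1.2]
grip_width: 0.0119
```

```bash
python3 - <<'E'
from h import *
s=st()
for n in ("scene","wrist"):
  c=optics.camera(n);save(c,n+"8.png")
E
```

```text
t 12.4 p [0.5575 0.1807 0.4056] 
 [[ 0.962 -0.275  0.007]
 [-0.275 -0.962  0.002]
 [ 0.007 -0.004 -1.   ]] q [-0.73  0.38  0.52  1.43 -0.19  1.38 -0.48] F [-0.2 -0.9 -1.2] w 0.0119
```

View pics/scene8.png

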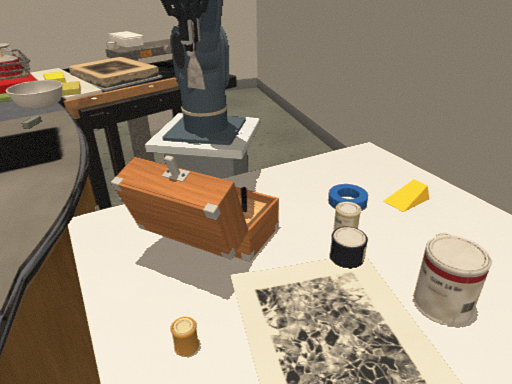

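View pics/wrist8.png

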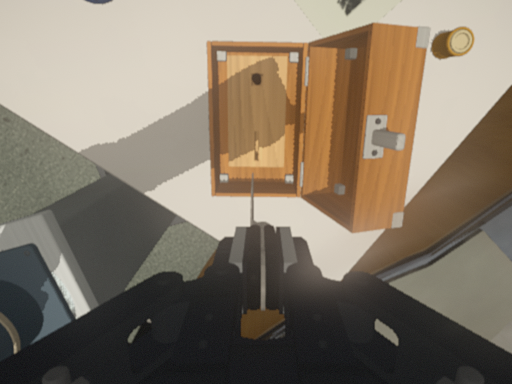

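The knife is clear of the slot with its blade at (195,70) in the scene view, and the marker is still in place. Now I'll tilt it about the case's Y axis.

Emit:
play_rows(series=[[0,0,0,0,0.1,0,2],[0,0,0,0,0.14,0,2],[0,0,0,0,0.14,0,2],[0,0,0,0,0.14,0,2],[0,0,0,0,0.14,0,2]])

```text
clock: 13.12
eef_pos: [0.5554, 0.1814, 0.4004]
orientation: [0.937, -0.13, 0.322, 0.044]
contact_force: [0.4, -1.8, -0.3]
grip_width: 0.0123
```

Emit:
play_rows(series=[[0,0,0,0,0.12,0,2],[0,0,0,0,0,0,2],[0,0,0,0,0,0,2],[0,0,0,0,0,0,2],[0,0,0,0,0,0,2]])

```text
clock: 13.75
eef_pos: [0.5567, 0.1805, 0.4014]
orientation: [0.916, -0.129, 0.376, 0.053]
contact_force: [0.7, -0.2, -1.4]
grip_width: 0.012
```

```bash
python3 - <<'E'
from h import *
s=st()
for n in ("scene","wrist","top"):
  c=optics.camera(n);save(c,n+"9.png")
  if n=="scene": 
    im=cv2.resize(c["color"][0:240,100:300],None,fx=2.5,fy=2.5,interpolation=cv2.INTER_CUBIC);save({"color":im},"s9z.png")
  if n!="wrist":
    M=R.from_quat(s["orientation"]).as_matrix(); print(n,"edge pred",proj(c,s["eef_pos"]+M[:,2]*.097),"tcp",proj(c,s["eef_pos"]),(s["eef_pos"]+M[:,2]*.097))
print("qd",manip.state()["qd"].round(3))
E
```

```text
t 13.75 p [0.5567 0.1805 0.4014] 
 [[ 0.684 -0.275  0.676]
 [-0.196 -0.961 -0.193]
 [ 0.703 -0.    -0.711]] q [-1.4   0.15  0.75  2.02  0.85  0.71 -1.54] F [ 0.7 -0.2 -1.4] w 0.012
scene edge pred (np.float64(169.78764007562728), np.float64(84.83993376620516)) tcp (np.float64(189.88857299341134), np.float64(33.582963005869686)) [0.62223015 0.16179608 0.33238698]
top edge pred (np.float64(329.41798704710635), np.float64(116.31083749811384)) tcp (np.float64(329.64088830055664), np.float64(141.74927293356103)) [0.62223015 0.16179608 0.33238698]
qd [-0.008  0.     0.001  0.005  0.004 -0.004 -0.004]
```

View pics/s9z.png

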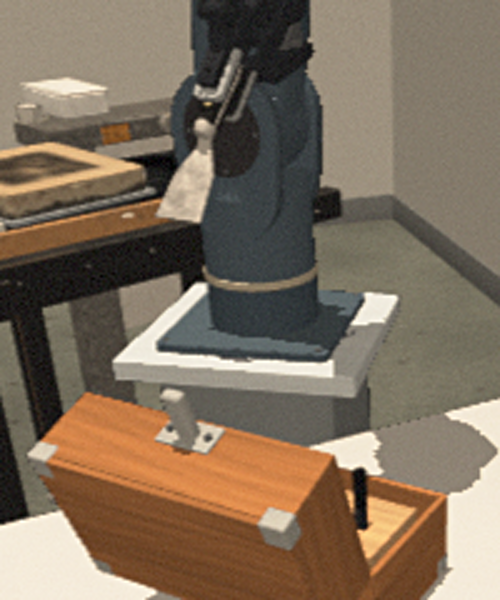

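View pics/wrist9.png

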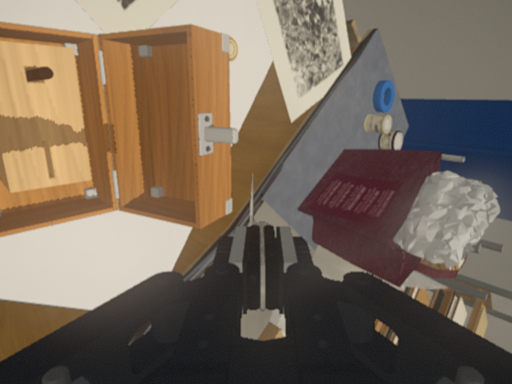

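View pics/top9.png

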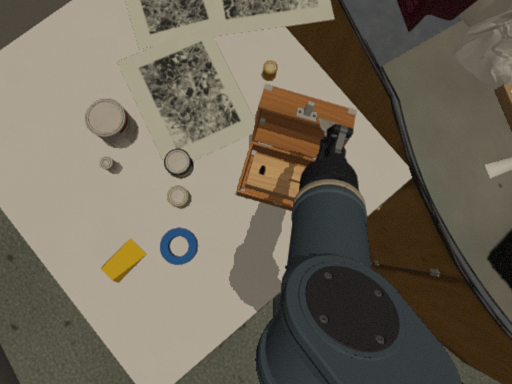

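```bash
python3 - <<'E'
from h import *
s=manip.state();c=optics.camera("scene");M=R.from_quat(s["orientation"]).as_matrix()
off=M[:,0]*-.0055
for r in (-10,-5,0,5,10):
  Q=M@R.from_rotvec([np.radians(r),0,0]).as_matrix()
  a,b=[np.array(proj(c,s["eef_pos"]+off+Q[:,2]*.097+Q[:,1]*k)) for k in (.018,-.018)]
  print(r,a.round(1),b.round(1))
b0=cv2.imread("pics/top0.png");b1=cv2.imread("pics/top9.png")
d=cv2.absdiff(b0,b1).max(2); print("bystander px changed",(d[140:275,145:210]>40).sum())
E
```

```text
-10 [156.3  81.8] [172.   87.6]
-5 [159.6  83.8] [176.3  88. ]
0 [163.2  85.4] [180.8  88. ]
5 [167.   86.6] [185.4  87.5]
10 [171.1  87.5] [190.1  86.7]
bystander px changed 0
```

The observed edge ends, (162.8,85.2) and (180.8,88.8), match the zero-roll prediction within 1 px. The tilt is about 45° and nothing is moving, so I'll hand in.

```bash
python3 - <<'E'
from h import *
print(manip.finish_job())
E
```

```text
the job is handed in; nothing more can be done
None
```

I swung the lid back by its tab, let go so it rested on its stop, drew the knife out of its slot and tilted it. I then handed the job in with the knife held still; `finish_job` gave no verdict.

Last checks, on the clock at 13.75 s of the 58 s allowed:
- **Lid:** its corner appeared at (219,211) in the scene picture, against (216,213) predicted for 1.9 rad. It looked unchanged in the last picture.
- **Knife:** it is held at a 12 mm finger opening and slants about 45° from upright, blade end down. The front edge appears within 1 px of where a level edge should be, about 0.33 m up, and the handle is about 0.40 m up.
- **Marker, tins and tape:** the tins and tape showed no changed pixels from the start in the top view. The marker stands in its pocket; I checked it by eye only.

The only disagreement was a side force of about 6 N as the knife started up, probably from rubbing the slot wall. Shifting the gripper 2 mm sideways cleared it.

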